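# Fit the visitor camera and raise its telescopic stand

## Robot

A 6-joint arm with a two-finger parallel gripper is mounted at the origin on the work surface. World frame = base frame: x ahead of the robot, y to its left, z up, the work surface at z = 0. Lengths are in m, angles in degrees, forces in N, time in s.
With the tool pointing down it reaches from about 0.375 to 0.9 m from the base axis. Payload 3.1 kg.
Tool frame: the origin (TCP) lies at the very end of the fingers, on their centre line; the grasp point (between the pads) lies behind it (bot.grip_depth is the z of the grasp point in the tool frame, in m); z points along the fingers, y is the direction in which the jaws open and shut (so a half turn about z gives the same grasp; the last joint's range is limited). The gripper opens to 87 mm and grips with 3 to 60 N. Pads are 19 mm wide; open, the fingers measure 117 mm over their backs; the gripper's body (75 mm by 190 mm) begins 51 mm behind the grasp point.
Start: joints at [-75.774, 30.224, 82.088, -0, 67.689, -10.227], TCP at [0.259, -0.569, 0.223] pointing down, gripper open.
Joint ranges: [-176.69, 176.69], [-43.24, 126.21], [12.49, 139.97], [-82, 262], [0, 151.66], [-163.58, 163.58]. Speed limits (degrees/s): [159.86, 159.86, 180, 180, 180, 180].

## Interface

Orientations are given as a 3x3 rotation matrix whose columns are the frame's x, y, z axes.
In Python, from rig import bot, vision gives the robot as it stands. The module is installed in compiled form; this text tells all that it offers.
- The arm moves only by the shell command python3 -m jog 'ROWS'. ROWS is JSON, a list of rows, each a list of 3 entries, a list of its own where there are three numbers: the shift along the tool's x, y, z in mm, then the turn, a rotation vector about the tool's x, y, z in degrees, then the closure, from 0 (fully open) to 1 (shut). In form: [[[dx, dy, dz], [wx, wy, wz], fingers], ...]. A call has 1 to 12 rows; each row is the pose to reach, as a shift and turn from the pose commanded when the call began, along the tool's axes at that moment; what a row does not reach only later rows make up. A row lasts 1/12 s, in which the tool goes at most 41.7 mm and 7.16 degrees, less where a joint would pass 70% of its speed; a pose out of reach is approached as far as the arm can. A call with a gripper value outside its range is refused whole. The fingers move at their own pace and stop on an object; the grip force is fixed at half the most. Time passes only in rows, so rows that repeat a pose let the fingers close. It gives the time, the measured TCP pose, the force and the opening at its end, in the units of the state.
- bot.read_state(): the state, without advancing time (a new reading comes with each control period).
- vision.capture(name): name is "scene" or "top" or "wrist"; returns the picture (420x560x3 uint8, red, green, blue); there is no depth.
- vision.camera_info(name): a dict with "intrinsics" (3x3 intrinsics, pixels), "dist" ([k1, k2, p1, p2, k3] as OpenCV has them; the pictures are not rectified), "camera_from_world" (4x4, takes a point from world to camera coordinates); the wrist camera has in their place "mount" (4x4, takes a point from camera to tool coordinates, whose origin is the TCP and whose axes are the flange's). Camera axes: x right, y up, looking along -z (the intrinsics and any distortion apply to the point x, -y, -z); pixel columns grow to the right and rows downward; lengths in m; the calibration is good to about 2 mm. A picture is of the moment at which its call begins: read the wrist's pose just before it. camera_info takes no time and is no camera call.
- bot.hand_in(): hands the job in, once; it reports no verdict.
The state is a dict: "time_s": time; "joint_positions": joint angles; "qvel": joint speeds; "tau": joint torques, N m; "position": TCP position; "tcp_rot": TCP orientation; "force": force on the tool from outside, world axes, zero at the start; "moment": the same for the moment, N m; "opening": opening from 0.0 (shut) to 1.0 (fully open).
Only numpy, scipy, OpenCV 4.12 (cv2) and the standard library are available. Lean on these libraries where they do the work, as an engineer would, in place of code of your own. Each camera call takes 0.05 s, during which the arm holds its last target. There are 200 camera calls.

## Task

Slide the visitor camera's sleeve over the peg on top of the telescopic desk stand, right down onto the shoulder, with the lens looking away from the stand's handle, and let go of the camera. Then squeeze in the green button on the side handle and, keeping it squeezed, raise the mast past its first stop to the second stop, its full height. Finish holding the mast up there by the handle with the button still squeezed in, so that I can tighten the collar; leave the cup, the pen pot and the leaflet holder where they are.

Things in the scene. Friction and masses are not known exactly. Their poses are not given: they have to be found in the camera images.
- camera_mid (a point): Visitor camera, 140 g: middle of its white box, 42 mm deep (x), 52 wide (y), 42 high (z). x points out of the lens (barrel 6 mm proud; the front third of the box is black), z up. Under the box an aluminium sleeve, 36 mm across, 30 high, open below, bore 23 mm; its foot is 51 mm below this point. Starts upright on the desk at the left or right of the stand.
- sleeve_foot (a point): Centre of the open foot of the camera's sleeve, 51 mm below the middle of the box; axes as for camera_mid. With the camera fitted it lies on the point seat.
- lens (a point): Centre of the camera lens, 27 mm in front of the sleeve's axis and 53 mm above its foot.
- seat (a point): Stand top: centre of the mast head's flat shoulder (38 mm across) where the sleeve comes to rest, 191 mm above the desk with the mast down; rises with it. A steel peg 20 mm in diameter stands 29 mm up from it, its top 7 mm tapered to 12 mm. z is up; x points straight away from the handle (the lens shall look along +x); y to the button's side.
- handle_grip (a point): Middle of the black side handle at the green button, 90 mm from the mast's axis and 18 mm below the seat (173 mm above the desk, mast down; rises with it). Axes as for seat: it runs along x, 43 to 129 mm from the axis, 22 mm wide (y), 26 high, with an end flange 32 high. Pinched across y, one finger presses the button, the other the plain side.
- button_face (a point): Middle of the outer face of the green button, 40 mm long (along the handle) and 14 mm high, standing 6 mm proud of the handle's +y side; pressing moves it towards -y.
- button (a joint): How far the button is squeezed in, 0 to 0.005 m; springs back; 2.5 N to start, 6 N fully in. Beyond 0.003 m the catch is out and the mast slides. Let go, the catch locks the mast where it stands in a hole: down, first stop, second stop; in between it rides on the tube and snaps in at the next hole.
- mast (a joint): Height of the mast above its lowest place: 0 down (start), 0.050 m first stop, 0.100 m second stop, the end of its travel. It slides straight up without turning; 0.46 kg with the camera; with the button in and nothing holding it, it sinks. Bands on the inner tube show the stops. The stand's foot (160 mm across, 18 high) is heavy and stays put.
- cup: White paper cup with a blue band and a red lid, 88 mm across, 139 mm high, on the other side of the stand from the camera; origin at the centre of its underside. To be left alone.
- pen_pot: Black pen pot with green pens, 75 x 85 mm, 95 mm high, pens up to 150 mm; origin under its centre. To be left alone.
- leaflets: Clear leaflet holder with coloured leaflets, 75 x 115 mm, 178 mm high; origin under its centre. To be left alone.
Things that resemble listed ones, but are neither listed nor needed, are in the scene too. There is more than one size of the part that bears camera_mid; the job needs the largest.

How it is judged (in metres and radians):
On the way, in this order (a step that is already met when the one before it is completed fails the run):
1. the camera sits on the peg, down on the shoulder, lens away from the handle, let go, with the mast still down (distance between sleeve_foot and seat below 0.005 m and angle between camera_mid's own z axis and vertical below 0.1 rad and x of lens in the frame of seat above 0.022 m and contact force between the fingers and camera below 0.2 N and value of joint mast below 0.01 m), for 0.2 s.
2. the button is squeezed in while the mast is still below its first stop (value of joint button above 0.0035 m and value of joint mast below 0.04 m and contact force between the fingers and button above 2 N), for 0.05 s.
At the end, for the whole second after the job is handed in: Mast within 4 mm of its second stop (100 mm), at rest, held by the fingers on the handle with the button over 3.5 mm in (catch out); camera upright on the peg, sleeve foot within 5 mm of the shoulder, lens within about 35 degrees of straight away from the handle (value of joint mast above 0.096 m and value of joint button above 0.0035 m and contact force between the fingers and button above 3 N and contact force between the fingers and mast above 5 N and distance between sleeve_foot and seat below 0.005 m and angle between camera_mid's own z axis and vertical below 0.1 rad and x of lens in the frame of seat above 0.022 m and linear speed of camera below 0.02 m/s); the arm keeps its last pose, push and grip.
It fails at once if the cup is moved or tipped (distance of cup from where it was at the start of the episode above 0.03 m or angle between cup's own z axis and vertical above 0.35 rad).
It fails at once if the pen pot is moved or tipped (distance of pen_pot from where it was at the start of the episode above 0.03 m or angle between pen_pot's own z axis and vertical above 0.35 rad).
It fails at once if the leaflet holder is moved or tipped (distance of leaflets from where it was at the start of the episode above 0.03 m or angle between leaflets's own z axis and vertical above 0.35 rad).
It also fails if it takes over 58 s, if anything falls off the work surface, if the arm or the gripper's body presses on something with over 40 N, if the wrist force passes 120 N, or if a joint passes its speed limit or range.

## Working session

There is one attempt and no reset: what is moved stays moved. The work goes in short steps, Python scripts to look and compute and a shell command to move; the robot and the scene stay as the last step left them, time stands still between calls to the robot, and variables do not carry over. Pictures are saved under pics/ and viewed, about 8 in all and at most 12, crops included, and the job is handed in when it is done.

```bash
mkdir -p pics; python3 - <<'E'
from rig import bot, vision
import cv2,numpy as np
s=bot.read_state();print({k:np.round(v,3).tolist() for k,v in s.items()},bot.grip_depth)
for n in("scene","top"):
    i=vision.capture(n);cv2.imwrite(f"pics/{n}.png",i[:,:,::-1]);c=vision.camera_info(n);print(n,{k:np.round(v,4).tolist() for k,v in c.items()})
print({k:np.round(v,4).tolist() for k,v in vision.camera_info("wrist").items()})
E
```

```text
{'time_s': 0.0, 'joint_positions': [-75.774, 30.278, 82.158, -0.0, 67.686, -10.228], 'qvel': [0.034, 0.121, 0.092, -0.022, 0.133, 0.121], 'tau': [-0.001, -44.005, -17.659, 0.063, 0.058, -0.0], 'position': [0.259, -0.568, 0.222], 'tcp_rot': [[0.91, 0.414, -0.001], [0.414, -0.91, 0.002], [0.0, -0.002, -1.0]], 'force': [0.123, 0.176, -0.239], 'moment': [-0.042, 0.044, 0.02], 'opening': 0.998} -0.0187
scene {'intrinsics': [[450.5339, 0.0, 286.449], [0.0, 450.5339, 207.4213], [0.0, 0.0, 1.0]], 'dist': [-0.0323, 0.0, 0.0, 0.0, 0.0], 'camera_from_world': [[0.1155, 0.9932, 0.0132, -0.0743], [-0.8273, 0.0888, 0.5547, 0.3587], [0.5497, -0.075, 0.832, -1.3686], [0.0, 0.0, 0.0, 1.0]]}
top {'intrinsics': [[445.4085, 0.0, 276.3735], [0.0, 445.4085, 203.4123], [0.0, 0.0, 1.0]], 'dist': [-0.1204, 0.0, 0.0, 0.0, 0.0], 'camera_from_world': [[0.0197, -0.9998, -0.0098, 0.0269], [0.9987, 0.0192, 0.0473, -0.5427], [-0.0471, -0.0107, 0.9988, -1.3239], [0.0, 0.0, 0.0, 1.0]]}
{'intrinsics': [[296.0108, 0.0, 278.9779], [0.0, 296.0108, 209.9251], [0.0, 0.0, 1.0]], 'dist': [-0.0271, 0.0, 0.0, 0.0, 0.0], 'mount': [[-0.0003, 0.9644, 0.2643, 0.072], [1.0, 0.0005, -0.0007, -0.0007], [-0.0008, 0.2643, -0.9644, -0.1638], [0.0, 0.0, 0.0, 1.0]]}
```

View pics/scene.png

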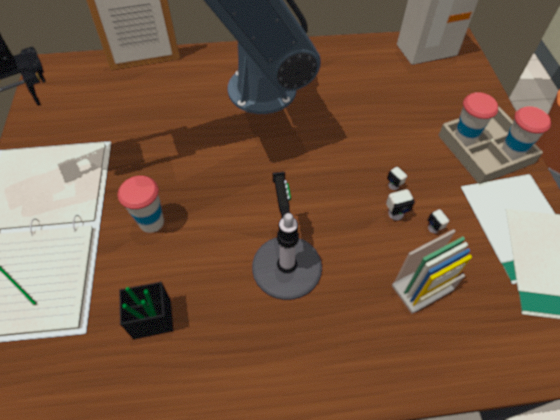

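View pics/top.png

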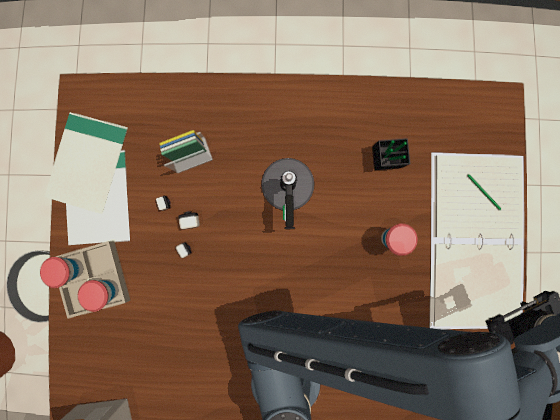

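The scene shows the stand at about (287,250), with its handle towards the robot. The three cameras are at about (397,178), (400,205) and (438,221), and the middle one is the largest. In the top view they are at (163,203), (189,221) and (183,250), with the mast head at (289,177) and the handle pointing down to (289,228). I'll zoom in on these.

```bash
cat > h.py <<'E'
import numpy as np,cv2
from rig import bot,vision
def ray(n,uv,pose=None):
    c=vision.camera_info(n)
    p=cv2.undistortPoints(np.array([[uv]],float),np.array(c["intrinsics"]),np.array(c["dist"]))[0,0]
    d=np.array([p[0],-p[1],-1.])
    if n=="wrist":
        R,t=pose; M=np.array(c["mount"]); A=R@M[:3,:3]; o=R@M[:3,3]+t
    else:
        M=np.array(c["camera_from_world"]); A=M[:3,:3].T; o=-A@M[:3,3]
    return o,A@d/np.linalg.norm(d)
def onz(n,uv,z,pose=None):
    o,d=ray(n,uv,pose); return o+d*(z-o[2])/d[2]
def tri(rs):
    A=0;b=0
    for o,d in rs:
        P=np.eye(3)-np.outer(d,d);A=A+P;b=b+P@o
    return np.linalg.solve(A,b)
def pose():
    s=bot.read_state();return np.array(s["tcp_rot"]),np.array(s["position"])
E
python3 - <<'E'
from h import *
t=cv2.imread("pics/top.png");s=cv2.imread("pics/scene.png")
f=lambda i,x,y,w,h:cv2.resize(i[y:y+h,x:x+w],(400,300),interpolation=cv2.INTER_CUBIC)
cv2.imwrite("pics/c1.png",np.vstack([np.hstack([f(t,150,190,80,60),f(t,249,165,80,60)]),np.hstack([f(s,370,165,80,60),f(s,247,165,120,90)])]))
print("head",onz("top",(289,177),.215),"handle end",onz("top",(289,228),.18),"cam",onz("top",(189,220),.093))
print("cup",onz("top",(401,239),.139))
E
```

```text
head [0.60066558 0.00434139 0.215     ] handle end [0.47030802 0.00129863 0.18      ] cam [0.48639398 0.28339305 0.093     ]
cup [ 0.44542466 -0.30587171  0.139     ]
```

View pics/c1.png

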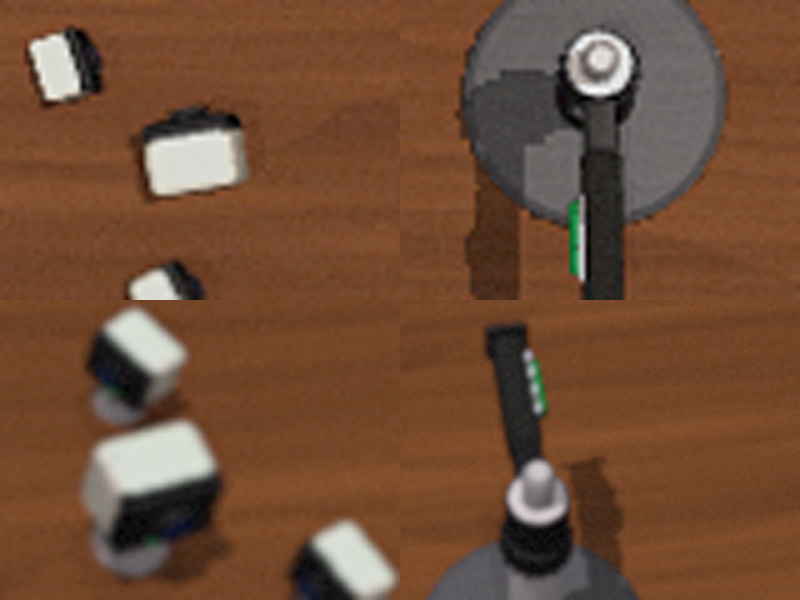

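The largest camera is at about top (188.8,221.4), and its lens faces away from the robot, towards world +x, yawed a few degrees. The stand handle points at the robot and the green button is on its +y side. I'll add a helper and compute the move to above the camera. I'll use a half-turned wrist so the wrist camera stays on the robot side.

```bash
cat >> h.py <<'E'
from scipy.spatial.transform import Rotation as Ro
def Ryaw(th):
    c,s=np.cos(np.radians(th)),np.sin(np.radians(th))
    return np.array([[c,s,0],[s,-c,0],[0,0,-1.]])
def delta(p,th,frm=None):
    R,t=frm if frm else pose()
    print("shift",np.round(R.T@(np.array(p)-t)*1000,1),"turn",np.round(Ro.from_matrix(R.T@Ryaw(th)).as_rotvec(degrees=True),2))
E
python3 - <<'E'
from h import *
c=onz("top",(188.8,221.4),.072);print(c)
a,b=[onz("top",(150+u/5,190+v/5),.072) for u,v in((147,192),(243,182))]
print("rear edge yaw", np.degrees(np.arctan2(*(a-b)[:2][::-1]))-90)
delta((.46,-.1,.35),105); delta((c[0],c[1],.20),184)
E
```

```text
[0.4824713  0.28822082 0.072     ]
rear edge yaw 7.159489863473084
shift [ 377.3 -343.1 -127.5] turn [-8.000e-02 -9.000e-02 -8.054e+01]
shift [ 558.4 -686.9   23.2] turn [  -0.     -0.16 -159.54]
```

```bash
python3 -m jog '[[[0,0,-130],[0,0,0],0],[[0,0,-130],[0,0,0],0],[[377,-343,-130],[0,0,-80],0],[[377,-343,-130],[0,0,-80],0],[[377,-343,-130],[0,0,-80],0],[[377,-343,-130],[0,0,-80],0],[[377,-343,-130],[0,0,-80],0],[[377,-343,-130],[0,0,-80],0],[[377,-343,-130],[0,0,-80],0],[[377,-343,-130],[0,0,-80],0],[[377,-343,-130],[0,0,-80],0],[[377,-343,-130],[0,0,-80],0]]'; python3 - <<'E'
from h import *
delta((.482,.288,.20),187); print(bot.read_state()["joint_positions"])
E
```

```text
time_s: 1.1
position: [0.4226, -0.1855, 0.3439]
tcp_rot: [[-0.112, 0.994, -0.0], [0.994, 0.112, 0.0], [0.0, -0.0, -1.0]]
force: [1.2, 0.5, -0.1]
opening: 1.002
shift [463.9 111.9 144. ] turn [ 0.00e+00 -3.00e-02 -9.06e+01]
[-3.76219000e+01  9.34183214e+00  9.45959136e+01  4.00414102e-03
  7.60896017e+01 -4.40250343e+01]
```

```bash
python3 -m jog '[[[464,112,0],[0,0,-90],0],[[464,112,0],[0,0,-90],0],[[464,112,0],[0,0,-90],0],[[464,112,0],[0,0,-90],0],[[464,112,0],[0,0,-90],0],[[464,112,0],[0,0,-90],0],[[464,112,0],[0,0,-90],0],[[464,112,0],[0,0,-90],0],[[464,112,0],[0,0,-90],0],[[464,112,140],[0,0,-90],0],[[464,112,140],[0,0,-90],0],[[464,112,140],[0,0,-90],0]]';python3 -m jog '[[[0,0,0],[0,0,0],0],[[0,0,0],[0,0,0],0]]'; python3 - <<'E'
from h import *
delta((.482,.288,.20),187)
E
```

```text
time_s: 2.1
position: [0.481, 0.2591, 0.242]
tcp_rot: [[-0.999, -0.043, 0.002], [-0.043, 0.999, 0.0], [-0.002, 0.0, -1.0]]
force: [0.5, -0.7, -0.4]
opening: 0.999
time_s: 2.27
position: [0.4793, 0.2576, 0.2405]
tcp_rot: [[-0.999, -0.036, -0.006], [-0.036, 0.999, -0.002], [0.006, -0.002, -1.0]]
force: [0.4, 0.1, 0.1]
opening: 1.0
shift [-4.1 30.3 40.4] turn [-0.1  -0.36 -4.93]
```

```bash
python3 -m jog '[[[-4,30,40],[0,0,-5],0],[[-4,30,40],[0,0,-5],0],[[-4,30,40],[0,0,-5],0],[[-4,30,40],[0,0,-5],0]]'; python3 - <<'E'
from h import *
R,t=pose();i=vision.capture("wrist");cv2.imwrite("pics/w1.png",i[:,:,::-1]);np.savez("w1.npz",R=R,t=t);print(t)
E
```

```text
time_s: 2.6
position: [0.4846, 0.2866, 0.2042]
tcp_rot: [[-0.993, -0.12, 0.001], [-0.12, 0.993, -0.0], [-0.001, -0.0, -1.0]]
force: [0.1, 0.4, -0.0]
opening: 0.999
[0.48458693 0.286583   0.20421026]
```

View pics/w1.png

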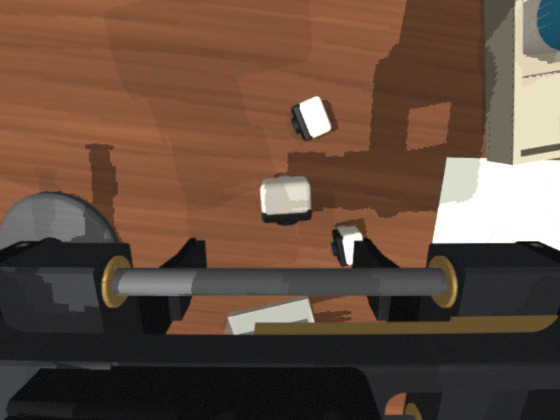

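The wrist view shows the large camera at about (286,198), between the two small ones, with its lens pointing down the image (+x). I'll measure it with masks.

```bash
python3 - <<'E'
from h import *
i=cv2.imread("pics/w1.png");z=np.load("w1.npz");P=(z["R"],z["t"])
hsv=cv2.cvtColor(i,cv2.COLOR_BGR2HSV)
m=((hsv[...,1]<70)&(hsv[...,2]>130)).astype(np.uint8);m2=np.zeros_like(m);m2[165:235,250:322]=m[165:235,250:322]
c=max(cv2.findContours(m2,0,2)[0],key=cv2.contourArea);r=cv2.minAreaRect(c);b=cv2.boxPoints(r);print(r,b)
w=np.array([onz("wrist",p,.072,P) for p in b]);print(np.round(w,4))
for x in(275,286,297):print([int(v) for v in i[170:228:2,x].mean(1)])
E
```

```text
((284.96435546875, 195.9112548828125), (34.421688079833984, 50.21089553833008), 86.53176879882812) [[258.8637  180.25069]
 [308.98267 177.21318]
 [311.065   211.57182]
 [260.94604 214.60933]]
[[0.4649 0.264  0.072 ]
 [0.4557 0.3138 0.072 ]
 [0.4911 0.3212 0.072 ]
 [0.5006 0.2699 0.072 ]]
[99, 92, 75, 53, 103, 119, 124, 155, 173, 185, 191, 191, 191, 191, 192, 190, 190, 192, 188, 190, 190, 186, 98, 32, 28, 25, 58, 92, 92]
[104, 74, 71, 110, 121, 124, 145, 184, 204, 211, 208, 200, 192, 192, 191, 191, 191, 190, 189, 189, 191, 184, 55, 33, 28, 27, 32, 32, 85]
[68, 68, 65, 101, 123, 126, 160, 194, 210, 219, 219, 218, 219, 218, 218, 216, 193, 189, 189, 205, 203, 138, 34, 29, 28, 30, 69, 96, 97]
```

```bash
python3 - <<'E'
from h import *
delta((.488,.293,.12),190.5)
E
```

```text
shift [-3.5  6.1 84.8] turn [-0.01  0.15 -3.6 ]
```

```bash
python3 -m jog '[[[-4,6,42],[0,0,-3.6],0],[[-4,6,85],[0,0,-3.6],0],[[-4,6,85],[0,0,-3.6],0],[[-4,6,85],[0,0,-3.6],0],[[-4,6,85],[0,0,-3.6],0]]'; python3 - <<'E'
from h import *
P=pose();i=vision.capture("wrist")[:,:,::-1].copy();cv2.imwrite("pics/w2.png",i);np.savez("w2.npz",R=P[0],t=P[1])
hsv=cv2.cvtColor(i,cv2.COLOR_BGR2HSV)
m=((hsv[...,1]<70)&(hsv[...,2]>150)).astype(np.uint8);m2=np.zeros_like(m);m2[150:290,210:350]=m[150:290,210:350]
c=max(cv2.findContours(m2,0,2)[0],key=cv2.contourArea);r=cv2.minAreaRect(c);b=cv2.boxPoints(r);print(r,b)
w=np.array([onz("wrist",p,.072,P) for p in b]);print(np.round(w,4))
cv2.imwrite("pics/w2c.png",i[120:320,180:380].repeat(3,0).repeat(3,1))
delta((.488,.293,.035),190.5)
E
```

```text
time_s: 3.07
position: [0.4887, 0.2936, 0.1202]
tcp_rot: [[-0.983, -0.183, 0.003], [-0.183, 0.983, 0.001], [-0.003, 0.0, -1.0]]
force: [0.9, 0.2, 0.7]
opening: 1.002
((279.5, 210.0), (69.0, 54.0), 0.0) [[245. 237.]
 [245. 183.]
 [314. 183.]
 [314. 237.]]
[[0.5004 0.2699 0.072 ]
 [0.4591 0.2635 0.072 ]
 [0.45   0.3127 0.072 ]
 [0.4908 0.3216 0.072 ]]
shift [ 1.9 -0.8 86. ] turn [0.04 0.3  0.06]
```

View pics/w2c.png

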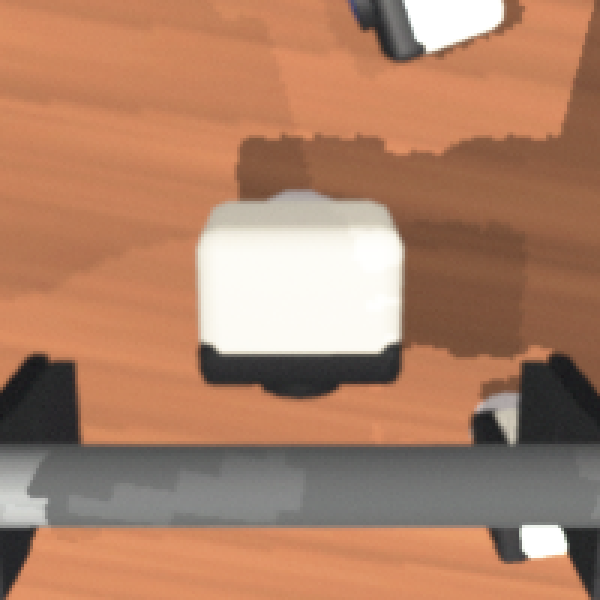

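```bash
python3 - <<'E'
from h import *
z=np.load("w1.npz");P=(z["R"],z["t"])
R=Ryaw(190.5);c=np.array([.4887,.2944,0])
for p in((334,228),(334,262),(348,228),(362,250),(362,265)):
  for h in(0.02,.045):print(p,h,np.round((R.T@(onz("wrist",p,h,P)-c))[:2]*1000))
delta((.4885,.2942,.035),190.5)
E
```

```text
(334, 228) 0.02 [-45.  59.]
(334, 228) 0.045 [-36.  54.]
(334, 262) 0.02 [-91.  58.]
(334, 262) 0.045 [-79.  54.]
(348, 228) 0.02 [-46.  76.]
(348, 228) 0.045 [-37.  70.]
(362, 250) 0.02 [-77.  94.]
(362, 250) 0.045 [-66.  87.]
(362, 265) 0.02 [-98.  94.]
(362, 265) 0.045 [-85.  87.]
shift [ 1.2  0.3 86. ] turn [0.04 0.3  0.06]
```

```bash
python3 -m jog '[[[1,0,42],[0,0,0],0],[[1,0,80],[0,0,0],0],[[1,0,85],[0,0,0],0],[[1,0,85],[0,0,0],0],[[1,0,85],[0,0,0],0.3],[[1,0,85],[0,0,0],1],[[1,0,85],[0,0,0],1],[[1,0,85],[0,0,0],1],[[1,0,85],[0,0,0],1],[[1,0,85],[0,0,0],1],[[1,0,85],[0,0,0],1],[[1,0,85],[0,0,0],1]]';  python3 -m jog '[[[0,0,-10],[0,0,0],1],[[0,0,-50],[0,0,0],1],[[0,0,-90],[0,0,0],1],[[0,0,-130],[0,0,0],1],[[0,0,-170],[0,0,0],1],[[0,0,-210],[0,0,0],1],[[0,0,-240],[0,0,0],1],[[0,0,-240],[0,0,0],1],[[0,0,-240],[0,0,0],1]]';python3 - <<'E'
from h import *
delta((.595,.003,.275),181.5)
E
```

```text
time_s: 4.12
position: [0.4866, 0.2938, 0.0336]
tcp_rot: [[-0.983, -0.184, 0.001], [-0.184, 0.983, 0.0], [-0.001, 0.0, -1.0]]
force: [-0.7, 0.1, 4.7]
opening: 0.594
time_s: 4.87
position: [0.4868, 0.2939, 0.2751]
tcp_rot: [[-0.983, -0.184, 0.004], [-0.184, 0.983, 0.001], [-0.004, 0.001, -1.0]]
force: [-0.5, -0.3, -2.9]
opening: 0.592
shift [-5.270e+01 -3.059e+02  2.000e-01] turn [0.06 0.24 9.12]
```

The camera is held at 51.5 mm opening. Next I'll locate the peg and handle from the first fixed-camera pictures.

```bash
python3 - <<'E'
from h import *
t=cv2.imread("pics/top.png");s=cv2.imread("pics/scene.png")
g=cv2.cvtColor(t,6);m=np.zeros_like(g);m[165:190,275:302]=(g[165:190,275:302]>130)
c=max(cv2.findContours(m,0,2)[0],key=cv2.contourArea);print("top ring",cv2.minEnclosingCircle(c),cv2.boundingRect(c))
(u,v),r=cv2.minEnclosingCircle(c);print(onz("top",(u,v),.191))
print(np.array2string(g[168:188,280:299],max_line_width=200))
g2=cv2.cvtColor(s,6);print(np.array2string(g2[208:246,276:301],max_line_width=200))
E
```

```text
top ring ((288.5322570800781, 177.3709716796875), 6.47847318649292) (283, 171, 13, 13)
[0.60224609 0.00514678 0.191     ]
[[ 97 100  99  99  97 100 101  99 101 100  97 102 102  98 102 100 102 101 101]
 [102  99 100 100  99  96 102  98 101  93  93  89  94  93  96 102  97 102 103]
 [ 99  97 102  98 101  96  95  97  90  68  89  89  92  91  92 103 100 104 105]
 [ 98 100 105 101  91  74  95 123 162 124 115  69  75  97  95  94  98 103 103]
 [103 104 103  93  88 176 232 230 227 230 228 194 123  70  89  95  93 103 101]
 [102 103  81  76 181 229 219 154 162 139 145 199 226 164  58  97  98  95 106]
 [102  99  64 142 232 221 150 125 185 190 166 136 200 225 161  47  96  97 103]
 [ 99  93  94 201 166 133 115 191 219 217 216 184 160 228 225  38  88 101 105]
 [ 80  13  75 171 167  94 134 223 216 214 217 186 143 218 221 105  47  98 105]
 [ 79  32 112 168 167 102 133 222 218 217 214 164 144 225 224 152  32 106 110]
 [102  37 123 171 167 118 100 148 206 216 180 128 164 225 220 108  63 103 107]
 [ 39  14  67 172 167 122  83 102 114 118 115 128 205 226 221  92  47  92 109]
 [ 44   8  61 158 171 165 119 
[... 3817 characters left out ...]
  33  29  20  16  16   3  18  15  10  15  18  19  19  16  14  16  24  45  70  78]
 [ 75  50  25  18  21  41  39  33  27  29  19  15  17  14  15  18  21  26  15  18  17  26  54  79  81]
 [ 82  65  37  24  16  35  38  35  38  29  32  26  28  32  26  26  29  29  21  18  16  38  62  86  88]
 [ 84  72  46  20  16  24  29  33  30  39  41  42  38  36  30  28  30  23  11  16  27  54  74  92  91]
 [ 82  74  48  32  22  13  17  16  27  25  22  30  32  26  26  22  19  11  23  15  35  64  85  92  91]
 [ 83  80  68  56  47  25  19  16  14  23   8  11  22  25  17  13  10  11  15  43  57  76  89  91  94]
 [ 82  84  81  80  71  46  25  22  15  16  13  18  11  16  16  15  17  23  42  61  78  88  93  93  90]]
```

```bash
python3 - <<'E'
from h import *
print(tri([ray("top",(288.6,177.3)),ray("scene",(287.7,223.5))]),onz("scene",(287.7,223.5),.191),onz("top",(288.6,177.3),.191))
# green button + handle
t=cv2.imread("pics/top.png");h=cv2.cvtColor(t,40)
m=cv2.inRange(h,(45,80,50),(90,255,255));m[:190]=0;m[235:]=0;m[:,:270]=0;m[:,310:]=0
ys,xs=np.nonzero(m);print(xs.min(),xs.max(),ys.min(),ys.max());print("button",onz("top",(xs.mean(),ys.mean()),.173))
g=cv2.cvtColor(t,6)
for r in(205,212,220,225):print(r,g[r,278:300])
E
```

```text
[0.60207268 0.00485245 0.19417167] [0.60011216 0.00495954 0.191     ] [0.60243549 0.00497342 0.191     ]
283 284 205 219
button [0.51215071 0.01646577 0.173     ]
205 [105 105 102 106 101  84  79 135  26  32  44  34  39  41  36  54  98  96
 108 105 107 100]
212 [ 82  82  84  81  88  79 134 193  24  37  37  39  36  44  31  49  76  78
  82  83  81  83]
220 [ 84  83  85  85  86  80  97 193  16  42  34  41  41  41  31  41  84  82
  85  84  89  83]
225 [85 85 82 90 91 90 86 57 24 35 39 37 39 41 30 57 91 93 92 89 89 85]
```

```bash
python3 - <<'E'
from h import *
a=onz("top",(289.6,205),.186);b=onz("top",(289.6,225),.186);print(a,b,np.degrees(np.arctan2(.005-b[1],.602-b[0])))
delta((.5995,.005,.285),182.5)
E
```

```text
[0.53037556 0.00095877 0.186     ] [ 4.78196078e-01 -6.78666366e-06  1.86000000e-01] 2.3158515728503892
shift [ -57.5 -304.7   -9.8] turn [0.06 0.24 8.12]
```

```bash
python3 -m jog '[[[-10,-40,-20],[0,0,4],1],[[-58,-305,-20],[0,0,8],1],[[-58,-305,-20],[0,0,8],1],[[-58,-305,-20],[0,0,8],1],[[-58,-305,-20],[0,0,8],1],[[-58,-305,-20],[0,0,8],1],[[-58,-305,-20],[0,0,8],1],[[-58,-305,-20],[0,0,8],1],[[-58,-305,-20],[0,0,8],1],[[-58,-305,-20],[0,0,8],1],[[-58,-305,-20],[0,0,8],1],[[-58,-305,-20],[0,0,8],1]]'; python3 - <<'E'
from h import *
P=pose();i=vision.capture("wrist")[:,:,::-1];cv2.imwrite("pics/w3.png",i);np.savez("w3.npz",R=P[0],t=P[1]);s=vision.capture("scene")[:,:,::-1];t=vision.capture("top")[:,:,::-1]
cv2.imwrite("pics/s3.png",s);cv2.imwrite("pics/t3.png",t)
cv2.imwrite("pics/c3.png",np.hstack([cv2.resize(i[100:400,180:380],(400,600),interpolation=2),cv2.resize(s[140:260,240:320],(400,600),interpolation=2)]))
delta((.5995,.005,.285),182.5)
E
```

```text
time_s: 5.87
position: [0.5982, 0.0059, 0.2917]
tcp_rot: [[-0.999, -0.047, -0.003], [-0.047, 0.999, 0.001], [0.003, 0.001, -1.0]]
force: [0.1, -0.2, -1.4]
opening: 0.592
shift [-0.6 -0.9  7.8] turn [ 0.02 -0.04  0.22]
```

View pics/c3.png

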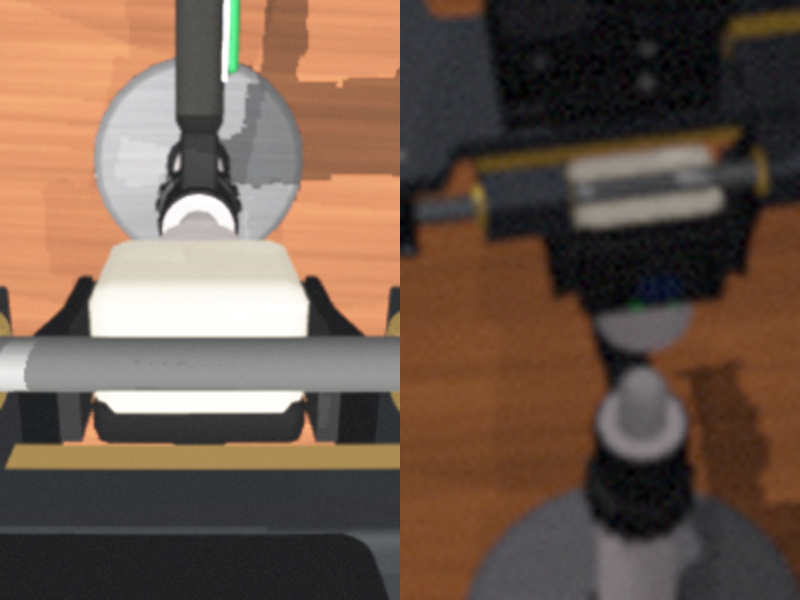

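The wrist view has the sleeve and box at crop column 199 and the shoulder ring at 199.5, so they're laterally aligned. The scene view agrees, with the sleeve at 644 and the peg at 643. Now the fore-aft check.

```bash
python3 - <<'E'
from h import *
s=cv2.imread("pics/s3.png");g=cv2.cvtColor(s,6)
for r in range(199,236):print(r,g[r,285:292].mean().round(),end=' ')
print()
z=np.load("w3.npz");P=(z["R"],z["t"])
print("seat wrist",onz("wrist",(279.75,212.5),.191,P), "rear ring edge", onz("wrist",(279.75,100+190/2),.191,P))
print("shoulder fr",onz("scene",(288,231.3),.191),onz("scene",(288,223.5),.191)); 
for r in(209,210,211):print("foot front",onz("scene",(288.6,r),P[1][2]-.0336))
c=P[1]+P[0]@np.array([-.002,0,0]);print("foot centre fk",c)
E
```

```text
199 18.0 200 30.0 201 58.0 202 83.0 203 98.0 204 100.0 205 99.0 206 99.0 207 99.0 208 98.0 209 89.0 210 65.0 211 42.0 212 42.0 213 69.0 214 98.0 215 112.0 216 116.0 217 115.0 218 110.0 219 105.0 220 101.0 221 97.0 222 94.0 223 93.0 224 91.0 225 91.0 226 94.0 227 104.0 228 120.0 229 130.0 230 121.0 231 88.0 232 44.0 233 17.0 234 12.0 235 15.0 
seat wrist [0.60020073 0.00716242 0.191     ] rear ring edge [0.58359835 0.00637623 0.191     ]
shoulder fr [0.61774531 0.00346586 0.191     ] [0.6001751  0.00554234 0.191     ]
foot front [0.61049939 0.00433263 0.25805515]
foot front [0.61265965 0.00407569 0.25805515]
foot front [0.61481356 0.00381951 0.25805515]
foot centre fk [0.60017388 0.00600824 0.2916487 ]
```

```bash
python3 - <<'E'
from h import *
z=np.load("w3.npz");P=(z["R"],z["t"])
b=onz("wrist",(279.5,306),P[1][2]-.0336+.072,P);r=onz("wrist",(279.5,238.5),P[1][2]-.0336+.072,P)
print("boundary",b,"rear",r, "centre from b",b+P[0]@[.007,0,0],"from rear",r-P[0]@[.021,0,0])
E
```

```text
boundary [0.60803955 0.00695814 0.33005515] rear [0.57326393 0.00531835 0.33005515] centre from b [0.60104731 0.00662955 0.33007775] from rear [0.59424067 0.0063041  0.32998737]
```

```bash
python3 -m jog '[[[-1,0,10],[0,0,0],1],[[-1,0,20],[0,0,0],1],[[-1,0,26],[0,0,0],1],[[-1,0,32],[0,0,0],1],[[-1,0,38],[0,0,0],1],[[-1,0,42],[0,0,0],1],[[-1,0,42],[0,0,0],1]]'
```

```text
time_s: 6.6
position: [0.6004, 0.0046, 0.2499]
tcp_rot: [[-0.999, -0.045, -0.001], [-0.045, 0.999, 0.0], [0.001, 0.0, -1.0]]
force: [-0.5, 0.0, -1.3]
opening: 0.595
```

```bash
python3 -m jog '[[[0,0,4],[0,0,0],1],[[0,0,8],[0,0,0],1],[[0,0,11],[0,0,0],1],[[0,0,14],[0,0,0],1],[[0,0,14],[0,0,0],1]]'
```

```text
time_s: 7.02
position: [0.6021, 0.0052, 0.2371]
tcp_rot: [[-0.999, -0.045, 0.004], [-0.045, 0.999, 0.001], [-0.004, 0.001, -1.0]]
force: [5.2, 3.6, -1.4]
opening: 0.596
```

It's on the peg with a small side load towards +x/+y. I'll follow it and continue down.

```bash
python3 -m jog '[[[-1,0.5,0],[0,0,0],1],[[-1.5,0.8,4],[0,0,0],1],[[-1.5,0.8,8],[0,0,0],1],[[-1.5,0.8,11],[0,0,0],1],[[-1.5,0.8,11],[0,0,0],1]]'
```

```text
time_s: 7.43
position: [0.6023, 0.0054, 0.2252]
tcp_rot: [[-0.999, -0.045, 0.001], [-0.045, 0.999, 0.0], [-0.001, 0.0, -1.0]]
force: [5.3, 2.1, -3.2]
opening: 0.591
```

```bash
python3 -m jog '[[[-1,0.5,1],[0,0,0],1],[[-1,0.5,2],[0,0,0],1],[[-1,0.5,2],[0,0,0],1]]'
```

```text
time_s: 7.68
position: [0.6024, 0.0055, 0.2246]
tcp_rot: [[-0.999, -0.046, -0.001], [-0.046, 0.999, -0.001], [0.001, -0.001, -1.0]]
force: [0.2, -0.7, 3.3]
opening: 0.595
```

Shoulder contact (3.3 N up at the expected height). I'll release, back off upwards, and look.

```bash
python3 -m jog '[[[0,0,1],[0,0,0],1],[[0,0,1],[0,0,0],0],[[0,0,1],[0,0,0],0],[[0,0,1],[0,0,0],0],[[0,0,1],[0,0,0],0],[[0,0,0],[0,0,0],0],[[0,0,-10],[0,0,0],0],[[0,0,-40],[0,0,0],0],[[0,0,-75],[0,0,0],0],[[0,0,-90],[0,0,0],0],[[0,0,-90],[0,0,0],0],[[0,0,-90],[0,0,0],0]]'; python3 - <<'E'
from h import *
P=pose();i=vision.capture("wrist")[:,:,::-1];cv2.imwrite("pics/w4.png",i);np.savez("w4.npz",R=P[0],t=P[1]);s=vision.capture("scene")[:,:,::-1]
cv2.imwrite("pics/s4.png",s)
cv2.imwrite("pics/c4.png",np.hstack([cv2.resize(i[0:300,180:380],(400,600),interpolation=2),cv2.resize(s[140:260,240:320],(400,600),interpolation=2)]))
E
```

```text
time_s: 8.68
position: [0.6033, 0.006, 0.3154]
tcp_rot: [[-0.999, -0.046, 0.003], [-0.046, 0.999, -0.001], [-0.003, -0.001, -1.0]]
force: [0.0, -0.1, -0.0]
opening: 0.999
```

View pics/c4.png

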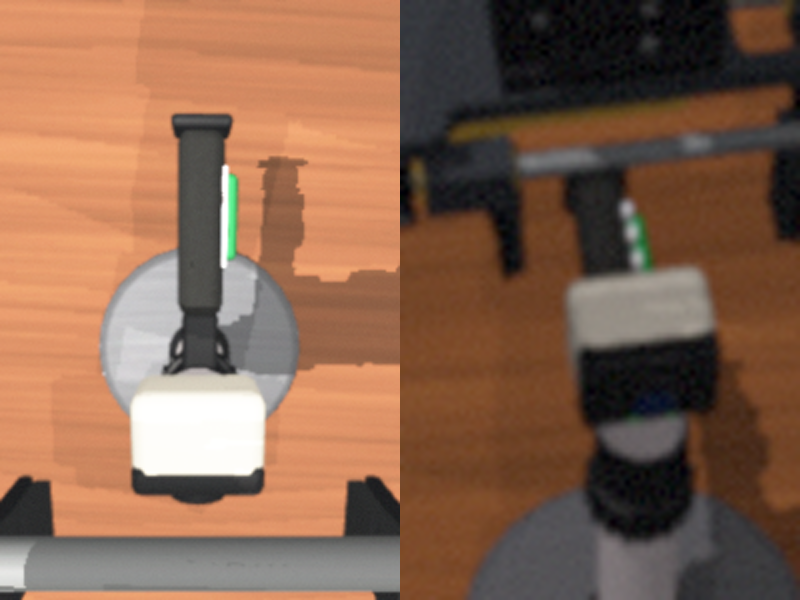

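The camera is seated: upright, square to the handle, and the sleeve foot meets the head. The button is at wrist crop (232,218), and the handle axis is at column 201, parallel to the tool x axis.

```bash
python3 - <<'E'
from h import *
z=np.load("w4.npz");P=(z["R"],z["t"])
print("button",onz("wrist",(180+238/2,217/2),.173,P),"end flange",onz("wrist",(180+201/2,62),.186,P),"hnd",onz("wrist",(180+200.5/2,120),.186,P))
delta((.511,.002,.25),182.5);delta((.511,.002,.154),182.5)
E
```

```text
button [0.510833   0.02164689 0.173     ] end flange [0.47219637 0.0015956  0.186     ] hnd [0.52284807 0.00372578 0.186     ]
shift [90.9 -0.1 63.1] turn [ 0.03 -0.15  0.12]
shift [ 9.060e+01 -1.000e-01  1.591e+02] turn [ 0.03 -0.15  0.12]
```

```bash
python3 -m jog '[[[40,1.5,0],[0,0,0],0],[[80,1.5,0],[0,0,0],0],[[92,1.5,0],[0,0,0],0],[[92,1.5,10],[0,0,0],0],[[92,1.5,50],[0,0,0],0],[[92,1.5,90],[0,0,0],0],[[92,1.5,125],[0,0,0],0],[[92,1.5,150],[0,0,0],0],[[92,1.5,160],[0,0,0],0],[[92,1.5,160],[0,0,0],0],[[92,1.5,160],[0,0,0],0]]'; python3 - <<'E'
from h import *
delta((.510,.0035,.154),182.5)
E
```

```text
time_s: 9.7
position: [0.5115, 0.0032, 0.1534]
tcp_rot: [[-0.999, -0.046, -0.001], [-0.046, 0.999, 0.0], [0.001, 0.0, -1.0]]
force: [-0.3, -0.4, 0.3]
opening: 1.004
shift [ 1.5  0.3 -0.6] turn [ 0.01 -0.05  0.12]
```

```bash
python3 -m jog '[[[1,0,0],[0,0,0],1],[[1,0,0],[0,0,0],1],[[1,0,0],[0,0,0],1],[[1,0,0],[0,0,0],1],[[1,0,0],[0,0,0],1],[[1,0,0],[0,0,0],1],[[1,0,0],[0,0,0],1],[[1,0,0],[0,0,0],1],[[1,0,0],[0,0,0],1],[[1,0,0],[0,0,0],1]]'
```

```text
time_s: 10.53
position: [0.5098, 0.0039, 0.1539]
tcp_rot: [[-0.999, -0.045, -0.0], [-0.045, 0.999, 0.001], [0.0, 0.001, -1.0]]
force: [-0.6, 4.0, 1.0]
opening: 0.323
```

```bash
python3 -m jog '[[[0,0,0],[0,0,0],1],[[0,0,0],[0,0,0],1],[[0,0,0],[0,0,0],1],[[0,0,0],[0,0,0],1],[[0,0,0],[0,0,0],1]]'
```

```text
time_s: 10.95
position: [0.5099, 0.0033, 0.1539]
tcp_rot: [[-0.999, -0.045, -0.0], [-0.045, 0.999, 0.0], [0.0, 0.0, -1.0]]
force: [-0.3, 0.6, -0.1]
opening: 0.266
```

The opening is 23.1 mm, so the button is fully in (28 mm released). I'll raise smoothly.

```bash
python3 -m jog '[[[0,0,-2],[0,0,0],1],[[0,0,-6],[0,0,0],1],[[0,0,-12],[0,0,0],1],[[0,0,-18],[0,0,0],1],[[0,0,-24],[0,0,0],1],[[0,0,-30],[0,0,0],1],[[0,0,-36],[0,0,0],1],[[0,0,-42],[0,0,0],1],[[0,0,-48],[0,0,0],1],[[0,0,-54],[0,0,0],1],[[0,0,-60],[0,0,0],1],[[0,0,-66],[0,0,0],1]]'
```

```text
time_s: 11.95
position: [0.5098, 0.0033, 0.2206]
tcp_rot: [[-0.999, -0.046, -0.0], [-0.046, 0.999, 0.0], [0.0, 0.0, -1.0]]
force: [1.6, 0.4, -5.7]
opening: 0.268
```

```bash
python3 -m jog '[[[0,0,-6],[0,0,0],1],[[0,0,-12],[0,0,0],1],[[0,0,-18],[0,0,0],1],[[0,0,-24],[0,0,0],1],[[0,0,-28],[0,0,0],1],[[0,0,-31],[0,0,0],1],[[0,0,-33],[0,0,0],1],[[0,0,-34],[0,0,0],1],[[0,0,-34],[0,0,0],1],[[0,0,-34],[0,0,0],1]]'
```

```text
time_s: 12.78
position: [0.5098, 0.0033, 0.254]
tcp_rot: [[-0.999, -0.046, -0.0], [-0.046, 0.999, 0.0], [0.0, 0.0, -1.0]]
force: [0.9, -0.1, -3.2]
opening: 0.265
```

```bash
python3 -m jog '[[[0,0,-1],[0,0,0],1],[[0,0,-1],[0,0,0],1],[[0,0,-1],[0,0,0],1],[[0,0,-1],[0,0,0],1]]'; python3 - <<'E'
from h import *
i=vision.capture("wrist")[:,:,::-1];s=vision.capture("scene")[:,:,::-1]
cv2.imwrite("pics/c5.png",np.hstack([cv2.resize(i[100:400,180:380],(400,600),interpolation=2),cv2.resize(s[120:270,237:337],(400,600),interpolation=2)]))
print(pose()[1],bot.read_state()["force"])
E
```

```text
time_s: 13.12
position: [0.5098, 0.0033, 0.2541]
tcp_rot: [[-0.999, -0.046, -0.001], [-0.046, 0.999, 0.0], [0.001, 0.0, -1.0]]
force: [3.1, -0.1, -14.6]
opening: 0.259
[0.50980434 0.00328883 0.25410506] [  3.64699751   0.18771243 -16.83809207]
```

View pics/c5.png

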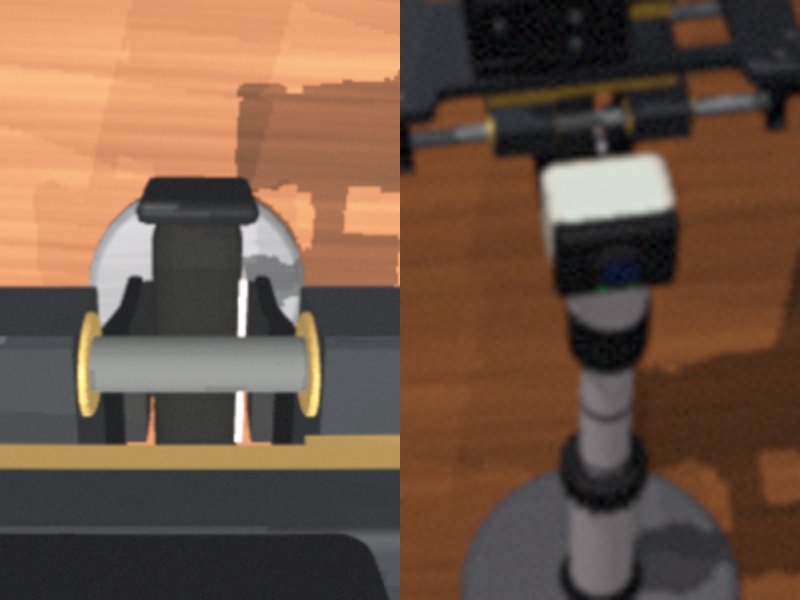

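The mast is against its end stop: it rose 100.2 mm and the downward force jumped to 15–17 N. I'll relax the push a little and hand in.

```bash
python3 -m jog '[[[0,0,0.5],[0,0,0],1],[[0,0,0.5],[0,0,0],1],[[0,0,0.5],[0,0,0],1],[[0,0,0.5],[0,0,0],1]]'; python3 -c "
from rig import bot
s=bot.read_state();print(s['position'],s['force'],s['opening']);print(bot.hand_in())"
```

```text
time_s: 13.55
position: [0.5098, 0.0033, 0.2541]
tcp_rot: [[-0.999, -0.046, -0.0], [-0.046, 0.999, 0.0], [0.0, 0.0, -1.0]]
force: [4.6, 0.2, -16.5]
opening: 0.26
[0.5098195  0.00327824 0.2540919 ] [  4.58234842   0.23734903 -16.46344649] 0.2602438133564645
the job is handed in; nothing more can be done
None
```

The camera is on the peg with its lens facing away from the handle. The arm is holding the mast at its second stop with the green button squeezed in. I handed the job in at 13.6 s; no verdict was reported.

- **Camera fit:** I gripped the largest of the three cameras and lowered it onto the peg, following a side load of about 5 N on the way down. It met the shoulder at the expected height with 3.3 N upward, and I let go with the mast still down. The picture after release showed it upright and square to the handle.
- **Button:** The fingers read 28 mm apart when they first met the handle, then 23 mm once the button was in. The opening stayed at 22.5–23.3 mm through the lift and at hand-in.
- **Mast height:** The fingers rose 100.2 mm. A further 1 mm command moved nothing and raised the downward force to about 16 N, so the mast is against its end stop. The last picture shows it extended, with the camera still seated.
- **Other things on the desk:** I felt no contact with the cup, pen pot or leaflet holder, but I took no separate picture to check them at the end.
- **What disagreed:** The camera views differed by 2–3 mm on where the peg stands front to back, which probably explains the side load. I also backed off 0.5 mm at the end to ease the push on the stop, but the force stayed near 16 N.

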